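Put the steel mixing slug away in the screw-capped mixing jar

TASK

Put the steel mixing slug away in the clear mixing jar: unscrew the jar's white cap anticlockwise as far as it goes, swing the bracket that carries it fully aside by the black handle, put the slug into the jar, swing the bracket all the way back over the jar, and only then screw the cap fully down again. Leave the other things on the table where they stand.

Things in the scene. Friction and masses are not known exactly. Their poses are not given: they have to be found in the camera images.
- jar_mouth (a point): Centre of the mouth of the clear plastic jar, at rim height, 112 mm above the table. The jar is fixed on a grey steel plinth (235 x 130 x 24 mm); body 84 mm wide, neck 54 mm outside, mouth 48 mm inside, inside depth 83 mm. Axes: z up; x points from the jar to the bracket's pivot post. The cap sits over this point when the bracket is closed.
- swing_pivot (a point): Point on the vertical axis of the swing bracket's pivot post (steel, 22 mm wide, top about 26 mm above this point), 85 mm from the jar's axis along +x of jar_mouth, at rim height.
- swing_handle (a point): Grip point on the upright black round handle (16 mm diameter) at the bracket's free end, 160 mm from the pivot axis and 75 mm beyond the cap's centre; 40 mm above the rim, 11 mm below the handle's top. The bracket itself is a flat aluminium strap 4 to 10 mm above the rim with a ring (82 mm outside) round the cap's skirt. x of this point points along the bracket from handle to pivot.
- swing (a joint): Angle of the swing bracket about the vertical pivot, rad. 0: closed, cap over the jar (stop). Grows clockwise seen from above (free end moves towards +y of jar_mouth) to 1.6, fully aside (stop). It stays where it is left.
- cap_grip (a point): Grip point on the axis of the white knurled screw cap, carried captive in the bracket's ring: grip part 60 mm diameter and 34 mm high, its top 15 mm above this point, its foot 19 mm below. A black rib on top points to the handle when the cap is home (-x of this point).
- cap (a joint): Turn of the cap in the bracket, rad. 0: screwed fully home (stop). Grows anticlockwise seen from above to 1.4, fully unscrewed (stop); the cap rises 3.2 mm per rad as it turns, so that it clears the rim.
- slug_mid (a point): Centre of the mixing slug: a plain bright steel cylinder 24 mm diameter and 60 mm long, 0.15 kg or so, standing upright on the table at the start; the centre is 30 mm above its foot. Its z axis lies along the slug.
- pot: Bystander: small green paint pot, 42 mm wide, 55 mm high; origin under its centre.
- cup: Bystander: small open steel cup, 48 mm wide, 42 mm high; origin under its centre.
- bottle_a: Bystander: blue paint bottle, 58 mm wide, 150 mm high; origin under its centre.
- bottle_b: Bystander: red paint bottle, 58 mm wide, 150 mm high; origin under its centre.
- tape: Bystander: roll of paper tape lying flat, 90 mm wide, 24 mm high; origin under its centre.
- brush: Bystander: flat paint brush lying on the table near the robot's left.
There are look-alikes about, which are no part of the job. Leave any yellow look-alike of the part that bears slug_mid alone.

How it is judged:
By the outcome, as a careful person would: the job done as asked, in the order asked, and still so for the second after the job is handed in, with the robot touching nothing.
It also fails if it takes over 72 s, if anything falls off the work surface, if the arm or the gripper's body presses on something with over 40 N, if the wrist force passes 120 N, or if a joint passes its speed limit or range.

ROBOT

A 6-joint arm with a two-finger parallel gripper is mounted at the origin on the work surface. World frame = base frame: x ahead of the robot, y to its left, z up, the work surface at z = 0. Lengths are in m, angles in rad, forces in N, time in s.
With the tool pointing down it reaches from about 0.35 to 0.975 m from the base axis. Payload 4.9 kg.
Tool frame: the origin (TCP) lies at the very end of the fingers, on their centre line; the grasp point (between the pads) lies ctrl.hold_point_z behind it (ctrl.hold_point_z is the distance from the TCP to the grasp point, in m); z points along the fingers, y is the line along which they close (so a half turn about z gives the same grasp; the last joint's range is limited). The gripper opens to 85 mm and grips with 20 to 120 N. Pads are 22 mm wide; open, the fingers measure 114 mm over their backs; the gripper's body (76 mm by 85 mm) begins 54 mm behind the grasp point. The pads swing forward as they close: fully open they stand 13 mm farther back than shut.
Start: joints at [1.157, 0.053, 1.613, -0, 1.476, -0.119], TCP at [0.182, 0.598, 0.231] pointing down, gripper open.
Joint ranges: [-3.01, 3.01], [-1.01, 2.22], [0.06, 2.58], [-1.02, 4.17], [0.09, 2.62], [-3.14, 3.14]. Speed limits (rad/s): [2.57, 2.57, 3.14, 3.14, 3.14, 3.14].

INTERFACE

Orientations are given as a rotation vector (axis times angle).
In Python, from station import ctrl gives the robot as it stands. The module is installed in compiled form; this text tells all that it offers.
- The arm moves only by the tool jog_arm, never from a script. Its argument "deltas" is a list of rows, each a list of 3 entries, a list of its own where there are three numbers: the closure, from -1 (fully open) to 1 (shut), then the shift along the world's x, y, z scaled (see below), then the turn, a rotation vector about the world's x, y, z scaled (see below). A call has 1 to 12 rows; each row is the pose to reach, as a shift and turn from the pose commanded when the call began, turning the shorter way round; what a row does not reach only later rows make up. The controller multiplies each number of a shift by 0.4 m and each number of a turn by 180 degrees. A row lasts 1/12 s, in which the tool goes at most 41.7 mm and 7.16 degrees, less where a joint would pass 70% of its speed; a pose out of reach is approached as far as the arm can. A call with a number of a shift or a turn outside -1 to 1 is refused whole. A call with a gripper value outside its range is refused whole. The fingers move at their own pace and stop on an object; "squeeze" is the grip in N (left out, the last holds). Time passes only in rows, so rows that repeat a pose let the fingers close. It gives the time, the measured TCP pose, the force, the opening and the grip force at its end, in the units of the state.
- ctrl.get_obs(): the state, without advancing time (a new reading comes with each control period).
- ctrl.get_image(name): name is "scene" or "top" or "wrist"; returns the picture (384x512x3 uint8, red, green, blue); there is no depth.
- ctrl.get_calibration(name): a dict with "K" (3x3 intrinsics, pixels), "extrinsics" (4x4, takes a point from world to camera coordinates). Camera axes: x right, y down, z forward; pixel columns grow to the right and rows downward; lengths in m; the calibration is good to about 2 mm. The wrist camera is an equidistant fisheye: a pixel r from the principal point sees the ray r / f radians off the axis. A picture is of the moment at which its call begins: read the wrist's pose just before it. get_calibration takes no time and is no camera call; for the wrist camera it gives the pose at the moment of the call.
- ctrl.finish_job(): hands the job in; it is judged then, once.
The state is a dict: "t": time; "q": joint angles; "dq": joint speeds; "effort": joint torques, N m; "tool_pos": TCP position; "tool_rot": TCP orientation; "contact_force": force on the tool from outside, world axes, zero at the start; "wrist_torque": the same for the moment, N m; "opening": finger opening in m; "grip_force": force on a finger pad.
Only numpy, scipy, OpenCV 4.12 (cv2) and the standard library are available. Lean on these libraries where they do the work, as an engineer would, in place of code of your own. Each camera call takes 0.05 s, during which the arm holds its last target. There are 200 camera calls.

## Working session

There is one attempt and no reset: what is moved stays moved. The work goes in short steps, Python scripts to look and compute and a tool call to move; the robot and the scene stay as the last step left them, time stands still between calls to the robot, and variables do not carry over. Pictures are saved under pics/ and viewed, at most 10 in all, crops included, and the job is handed in when it is done.

Besides the shell and the picture viewer there is one more tool, called after ">>>" in YAML: its name, and indented under it one key for each argument. jog_arm: Moves the arm, as the interface text tells. Its arguments: {"type":"object","properties":{"deltas":{"type":"array","items":{"type":"array"}},"squeeze":{"type":"number"}},"required":["deltas"]}

```bash
mkdir -p pics; ls; python3 - <<'E'
from station import ctrl
import cv2, numpy as np
for n in("scene","top"):
    im=ctrl.get_image(n); cv2.imwrite(f"pics/{n}0.png",im[:,:,::-1]); c=ctrl.get_calibration(n); print(n,np.round(c["K"],1).tolist(),np.round(c["extrinsics"],4).tolist())
o=ctrl.get_obs(); print(o, ctrl.hold_point_z)
E
```

```text
pics
scene [[389.9, 0.0, 261.9], [0.0, 389.9, 194.5], [0.0, 0.0, 1.0]] [[0.1177, 0.993, -0.0101, -0.1054], [0.6447, -0.0841, -0.7598, -0.2384], [-0.7553, 0.0829, -0.6501, 1.4908], [0.0, 0.0, 0.0, 1.0]]
top [[494.1, 0.0, 259.5], [0.0, 494.1, 187.5], [0.0, 0.0, 1.0]] [[0.0266, -0.9996, -0.0067, 0.0334], [-0.9866, -0.0252, -0.1614, 0.526], [0.1612, 0.0109, -0.9869, 1.5602], [0.0, 0.0, 0.0, 1.0]]
{'t': 0.1, 'q': array([ 1.15701839e+00,  5.33184934e-02,  1.61419024e+00,  2.98826396e-05,
        1.47601205e+00, -1.18993960e-01]), 'dq': array([-0.00121796, -0.00200366, -0.00392761,  0.00212992, -0.00108395,
        0.00131273]), 'effort': array([ 1.19312817e-04, -3.94904459e+01, -3.71364033e+01, -1.40219772e-04,
        3.86129570e-03, -7.24497198e-06]), 'tool_pos': array([0.18133616, 0.597509  , 0.23014878]), 'tool_rot': array([-4.61296322e-01, -3.10699733e+00,  2.90908620e-03]), 'contact_force': array([0.19789121, 0.68998893, 0.15073495]), 'wrist_torque': array([-0.00887967,  0.05914511,  0.00720259]), 'grip_force': 0.0, 'opening': 0.08512602261659845} 0.0187
```

View pics/top0.png

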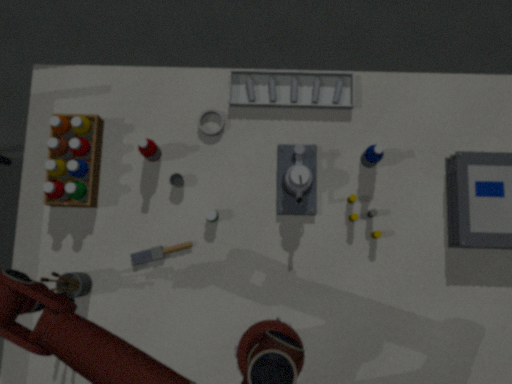

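View pics/scene0.png

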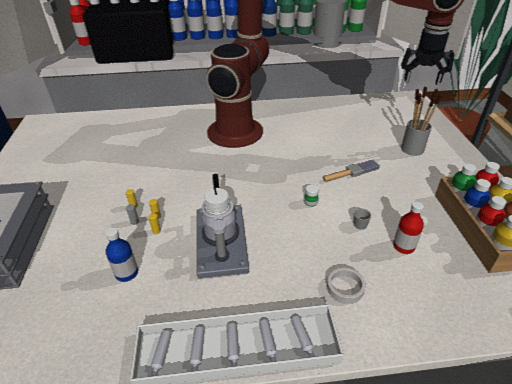

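Top view: jar at about (298,180), pivot (299,150), handle (299,200), steel slug (372,213) amid three yellow look-alikes at (352,198), (353,217) and (376,235). Scene view: slug (132,215), jar cap (217,200), handle (215,183). I'll enlarge those areas.

```bash
python3 - <<'E'
import cv2, numpy as np
a=cv2.imread("pics/top0.png")[135:245,270:390]; b=cv2.imread("pics/scene0.png")[165:285,100:260]
f=lambda x,s:cv2.resize(np.clip(x.astype(float)*1.5,0,255).astype(np.uint8),None,fx=s,fy=s,interpolation=cv2.INTER_CUBIC)
cv2.imwrite("pics/topc.png",f(a,5)); cv2.imwrite("pics/scenec.png",f(b,5))
E
```

```text
(no output)
```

View pics/topc.png

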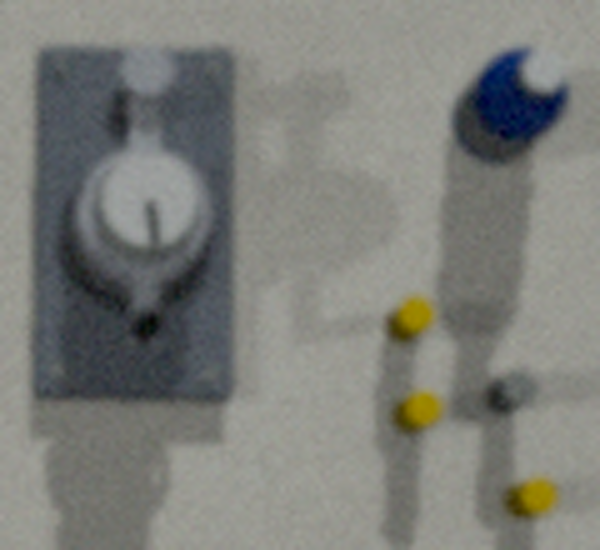

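View pics/scenec.png

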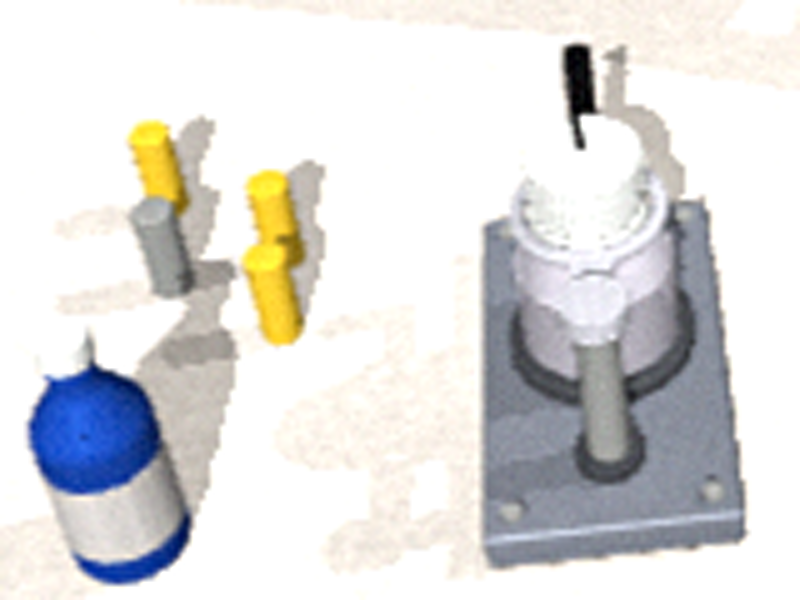

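```bash
cat > h.py <<'E'
from station import ctrl
import numpy as np, cv2
C={n:ctrl.get_calibration(n) for n in("top","scene")}
def ray(n,p):
    K,E=np.array(C[n]["K"]),np.array(C[n]["extrinsics"]); R=E[:3,:3]
    return -R.T@E[:3,3], R.T@np.linalg.solve(K,[p[0],p[1],1.])
def plane(n,p,z):
    o,d=ray(n,p); return o+d*(z-o[2])/d[2]
def tri(p,q):
    (o,d),(a,b)=ray("top",p),ray("scene",q)
    s,t=np.linalg.lstsq(np.c_[d,-b],a-o,rcond=None)[0]; P,Q=o+s*d,a+t*b
    return (P+Q)/2,np.linalg.norm(P-Q)
def T(u,v): return (270+(u+.5)/5-.5,135+(v+.5)/5-.5)
def S(u,v): return (100+(u+.5)/5-.5,165+(v+.5)/5-.5)
def proj(n,P):
    E=np.array(C[n]["extrinsics"]);c=E[:3,:3]@P+E[:3,3];return (np.array(C[n]["K"])@c/c[2])[:2]
E
python3 - <<'E'
from h import *
np.set_printoptions(precision=4,suppress=True)
for n,a,b in [("pivtop .138",(147,70),(599,297)),("captop",(150,202),(592,140)),("handletop .163",(146,320),(577,50)),("slugtop .06",(519,384),(153,212)),
 ("y1",(414,312),(268,182)),("y2",(423,406),(265,258)),("y3",(537,492),(150,133))]: print(n,*tri(T(*a),S(*b)))
top=cv2.imread("pics/top0.png"); hsv=cv2.cvtColor(top,cv2.COLOR_BGR2HSV)
print("plinth corners",[plane("top",T(*p),.024) for p in [(37,48),(234,50),(232,398),(35,398)]])
for nm,pt in dict(pivot=((147,70),.138),cap=((150,202),.156),handle=((146,320),.163),slug=((519,384),.06)).items(): print(nm,plane("top",T(*pt[0]),pt[1]))
print("slug scene",plane("scene",S(153,212),.06),"foot",plane("scene",S(171,284),.0))
s=cv2.imread("pics/scene0.png"); hs=cv2.cvtColor(s,cv2.COLOR_BGR2HSV)
for n,h in(("top",hsv),("scene",hs)):
  m=cv2.inRange(h,(20,150,60),(35,255,255)); k,l,st,ce=cv2.connectedComponentsWithStats(m)
  print(n,[(st[i,4],ce[i].round(1)) for i in range(1,k) if st[i,4]>15])
E
```

```text
pivtop .138 [ 0.6336 -0.0702  0.1404] 0.004626549239667216
captop [ 0.5464 -0.0701  0.1637] 0.007432968450989104
handletop .163 [ 0.4745 -0.0721  0.1652] 0.0005820849606305136
slugtop .06 [ 0.4542 -0.316   0.0609] 0.0019670176063275725
y1 [ 0.4918 -0.2411  0.1076] 0.0022001444519193273
y2 [ 0.4443 -0.2649  0.01  ] 0.0009549946149712527
y3 [ 0.3859 -0.3265  0.0624] 0.001681104159649513
plinth corners [array([ 0.6756, -0.0072,  0.024 ]), array([ 0.6775, -0.1382,  0.024 ]), array([ 0.4448, -0.1388,  0.024 ]), array([ 0.4415, -0.0108,  0.024 ])]
pivot [ 0.6342 -0.0727  0.138 ]
cap [ 0.5479 -0.0744  0.156 ]
handle [ 0.4748 -0.0725  0.163 ]
slug [ 0.4545 -0.3172  0.06  ]
slug scene [ 0.4533 -0.3153  0.06  ] foot [ 0.4486 -0.3193  0.    ]
top [(np.int32(59), array([ 85.3, 120.7])), (np.int32(66), array([ 60.1, 163.7])), (np.int32(37), array([352.2, 197.8])), (np.int32(38), array([353.9, 216.5])), (np.int32(39), array([376.9, 233.8]))]
scene [(np.int32(226), array([501. , 192.6])), (np.int32(116), array([131.3, 197.3])), (np.int32(282), array([154.4, 216. ])), (np.int32(331), array([503. , 234.5]))]
```

>>> jog_arm:
  deltas:
    - [-1, [0.5, -0.875, 0.1], [0, 0, -0.222]]
    - [-1, [0.5, -0.875, 0.1], [0, 0, -0.222]]
    - [-1, [0.5, -0.875, 0.1], [0, 0, -0.222]]
    - [-1, [0.5, -0.875, 0.1], [0, 0, -0.222]]
    - [-1, [0.5, -0.875, 0.1], [0, 0, -0.222]]
    - [-1, [0.5, -0.875, 0.1], [0, 0, -0.222]]
    - [-1, [0.5, -0.875, 0.1], [0, 0, -0.222]]
    - [-1, [0.5, -0.875, 0.1], [0, 0, -0.222]]
    - [-1, [0.5, -0.875, 0.1], [0, 0, -0.222]]
    - [-1, [0.5, -0.875, 0.1], [0, 0, -0.222]]
    - [-1, [0.5, -0.875, 0.1], [0, 0, -0.222]]

```text
t: 1.02
tool_pos: [0.3837, 0.2442, 0.2717]
tool_rot: [1.503, 2.756, -0.001]
contact_force: [-0.3, -0.4, -0.2]
opening: 0.0855
grip_force: 0.0
```

>>> jog_arm:
  deltas:
    - [-1, [0.4175, -0.8, -0.05], [0, 0, 0]]
    - [-1, [0.4175, -0.8, -0.05], [0, 0, 0]]
    - [-1, [0.4175, -0.8, -0.05], [0, 0, 0]]
    - [-1, [0.4175, -0.8, -0.05], [0, 0, 0]]
    - [-1, [0.4175, -0.8, -0.05], [0, 0, 0]]
    - [-1, [0.4175, -0.8, -0.05], [0, 0, 0]]
    - [-1, [0.4175, -0.8, -0.05], [0, 0, 0]]
    - [-1, [0.4175, -0.8, -0.05], [0, 0, 0]]
    - [-1, [0.4175, -0.8, -0.05], [0, 0, 0]]
    - [-1, [0.4175, -0.8, -0.05], [0, 0, 0]]
    - [-1, [0.4175, -0.8, -0.05], [0, 0, 0]]
    - [-1, [0.4175, -0.8, -0.05], [0, 0, 0]]

```text
t: 2.02
tool_pos: [0.5482, -0.0711, 0.2507]
tool_rot: [-1.494, -2.762, -0.0]
contact_force: [-0.6, -0.4, 0.1]
opening: 0.0853
grip_force: 0.0
```

```bash
python3 - <<'E'
from h import *
o=ctrl.get_obs(); c=ctrl.get_calibration("wrist"); im=ctrl.get_image("wrist")
np.savez("w1.npz",im=im,K=c["K"],E=c["extrinsics"]); cv2.imwrite("pics/w1.png",im[:,:,::-1])
print(o["t"],o["q"].round(3),o["tool_pos"].round(4),o["tool_rot"].round(3),np.round(c["K"],1).tolist(),np.round(c["extrinsics"],3).tolist())
E
```

```text
2.0167 [-2.640e-01 -1.300e-01  1.758e+00  1.000e-03  1.515e+00 -8.430e-01] [ 0.5482 -0.0711  0.2507] [-1.494 -2.762 -0.   ] [[297.3, 0.0, 257.2], [0.0, 297.3, 193.3], [0.0, 0.0, 1.0]] [[0.838, 0.546, -0.001, -0.421], [0.528, -0.809, 0.259, -0.385], [0.141, -0.218, -0.966, 0.304], [0.0, 0.0, 0.0, 1.0]]
```

View pics/w1.png

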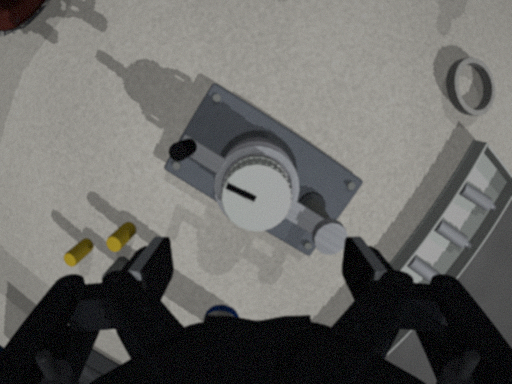

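The wrist view shows the cap top at about (260,194), roughly 38 px in radius. The handle top is at (183,150), the pivot top at (329,237), and the rib points to the handle, so the cap is home.

```bash
cat >> h.py <<'E'
def wray(K,E,p):
    d=np.array([p[0]-K[0,2],p[1]-K[1,2]])/K[0,0]; r=np.hypot(*d)+1e-12
    v=np.r_[d/r*np.sin(r),np.cos(r)]; return -E[:3,:3].T@E[:3,3], E[:3,:3].T@v
def wplane(K,E,p,z):
    o,d=wray(K,E,p); return o+d*(z-o[2])/d[2]
E
python3 - <<'E'
from h import *
np.set_printoptions(precision=4,suppress=True)
w=np.load("w1.npz");K,E,im=w["K"],w["E"],w["im"]
g=cv2.cvtColor(im,cv2.COLOR_RGB2GRAY)
def comp(m,seed):
    k,l,st,ce=cv2.connectedComponentsWithStats(m.astype(np.uint8)); i=l[seed[1],seed[0]]
    c=max(cv2.findContours((l==i).astype(np.uint8),0,2)[0],key=len); return st[i,4],cv2.fitEllipse(cv2.convexHull(c)),
print(g[194,215:305:4],g[237,305:355:3],g[150,165:205:3])
for nm,m,s in(("cap",g>165,(262,205)),("piv",g>140,(329,237)),("hand",g<32,(183,150))):
    a,e=comp(m,s); print(nm,a,e)
for nm,p,z in(("handle",(181,149),.163),("piv",(330,238),.138)): print(nm,wplane(K,E,p,z))
for z in(.15,.155,.16,.165): print(z,wplane(K,E,(260,194),z), [np.linalg.norm(wplane(K,E,(260+38*np.cos(t),194+38*np.sin(t)),z)-wplane(K,E,(260,194),z)).round(4) for t in(0,1.57,3.14)])
E
```

```text
[101  89 152 161 164 153  70  17   9  67 151 161 163 163 157 162 158 161
 165 139 139  80  48] [ 94  87  84  90 138 133 135 136 133 138 135 138 134 136  75  70  82] [119  93  16  19   1  11  20  14  18   5  56 106 100 104]Traceback (most recent call last):
  File "<stdin>", line 10, in <module>
  File "<stdin>", line 7, in comp
cv2.error: OpenCV(4.12.0) /io/opencv/modules/imgproc/src/shapedescr.cpp:361: error: (-201:Incorrect size of input array) There should be at least 5 points to fit the ellipse in function 'fitEllipseNoDirect'
```

```bash
python3 - <<'E'
from h import *
np.set_printoptions(precision=4,suppress=True)
w=np.load("w1.npz");K,E,im=w["K"],w["E"],w["im"]
g=cv2.medianBlur(cv2.cvtColor(im,cv2.COLOR_RGB2GRAY),3)
def comp(m,seed):
    k,l,st,ce=cv2.connectedComponentsWithStats(m.astype(np.uint8),connectivity=4); i=l[seed[1],seed[0]]
    c=max(cv2.findContours((l==i).astype(np.uint8),0,2)[0],key=len); return st[i],cv2.fitEllipse(cv2.convexHull(c)),
for nm,m,s in(("cap",g>146,(262,205)),("piv",g>120,(329,237)),("hand",g<40,(180,150))):
    print(nm,*comp(m,s))
for nm,p,z in(("handle",(181,149),.163),("piv",(330,238),.138)): print(nm,wplane(K,E,p,z))
for z in(.15,.155,.16,.165): print(z,wplane(K,E,(260,194),z), [np.linalg.norm(wplane(K,E,(260+38*np.cos(t),194+38*np.sin(t)),z)-wplane(K,E,(260,194),z)).round(4) for t in(0,1.57,3.14)])
E
```

```text
cap [ 223  165   68   67 3255] ((256.3575134277344, 197.88217163085938), (66.14481353759766, 67.9642333984375), 81.32573699951172)
piv [     0      0    512    346 103781] ((209.2200164794922, 152.7449951171875), (373.12847900390625, 700.1824340820312), 74.41815948486328)
hand [170 139  26  22 400] ((182.2442169189453, 149.38323974609375), (18.095653533935547, 28.18037223815918), 62.82219314575195)
handle [ 0.4761 -0.0701  0.163 ]
piv [ 0.6328 -0.0723  0.138 ]
0.15 [ 0.551  -0.0697  0.15  ] [np.float64(0.0325), np.float64(0.0348), np.float64(0.0324)]
0.155 [ 0.5502 -0.0686  0.155 ] [np.float64(0.0318), np.float64(0.0341), np.float64(0.0317)]
0.16 [ 0.5494 -0.0675  0.16  ] [np.float64(0.0311), np.float64(0.0334), np.float64(0.0311)]
0.165 [ 0.5487 -0.0664  0.165 ] [np.float64(0.0305), np.float64(0.0327), np.float64(0.0304)]
```

>>> jog_arm:
  deltas:
    - [-1, [0.0, 0, -0.09], [0, 0, 0]]
    - [-1, [0, 0, -0.18], [0, 0, 0]]
    - [-1, [0, 0, -0.25], [0, 0, 0]]
    - [-1, [0, 0, -0.29], [0, 0, 0]]
    - [-1, [0, 0, -0.31], [0, 0, 0]]
    - [-1, [0, 0, -0.31], [0, 0, 0]]
    - [1, [0, 0, -0.31], [0, 0, 0]]
    - [1, [0, 0, -0.31], [0, 0, 0]]
    - [1, [0, 0, -0.31], [0, 0, 0]]
    - [1, [0, 0, -0.31], [0, 0, 0]]
    - [1, [0, 0, -0.31], [0, 0, 0]]
    - [1, [0, 0, -0.31], [0, 0, 0]]
  squeeze: 60

```text
t: 3.07
tool_pos: [0.5488, -0.0725, 0.1304]
tool_rot: [1.495, 2.762, -0.002]
contact_force: [-6.8, 0.7, 6.6]
opening: 0.0576
grip_force: 62.8
```

>>> jog_arm:
  deltas:
    - [1, [0, 0, 0.001], [0, 0, 0.038]]
    - [1, [0, 0, 0.002], [0, 0, 0.076]]
    - [1, [0, 0, 0.003], [0, 0, 0.114]]
    - [1, [0, 0, 0.004], [0, 0, 0.152]]
    - [1, [0, 0, 0.005], [0, 0, 0.19]]
    - [1, [0, 0, 0.006], [0, 0, 0.228]]
    - [1, [0, 0, 0.007], [0, 0, 0.266]]
    - [1, [0, 0, 0.008], [0, 0, 0.304]]
    - [1, [0, 0, 0.009], [0, 0, 0.342]]
    - [1, [0, 0, 0.01], [0, 0, 0.38]]
    - [1, [0, 0, 0.011], [0, 0, 0.418]]
    - [1, [0, 0, 0.011], [0, 0, 0.445]]

```text
t: 4.07
tool_pos: [0.5485, -0.0734, 0.1346]
tool_rot: [0.633, -3.077, 0.004]
contact_force: [-7.7, -4.1, 7.0]
opening: 0.0571
grip_force: 63.2
```

>>> jog_arm:
  deltas:
    - [1, [0, 0, 0], [0, 0, 0.015]]
    - [1, [0, 0, 0], [0, 0, 0.025]]
    - [1, [0, 0, 0], [0, 0, 0.025]]

```text
t: 4.32
tool_pos: [0.5509, -0.0723, 0.1347]
tool_rot: [-0.752, 3.044, -0.004]
contact_force: [3.2, 0.9, 3.2]
opening: 0.0574
grip_force: 66.3
```

```bash
python3 - <<'E'
from h import *
o=ctrl.get_obs();print(o["q"].round(3),o["wrist_torque"].round(2),o["contact_force"].round(1),o["tool_rot"].round(3))
im=ctrl.get_image("wrist");cv2.imwrite("pics/w2.png",im[:,:,::-1])
E
```

```text
[-2.650e-01 -3.700e-02  1.869e+00  1.000e-03  1.303e+00 -2.320e+00] [ 0.11 -0.38 -0.02] [3.2 0.9 3.2] [-0.752  3.044 -0.004]
```

View pics/w2.png

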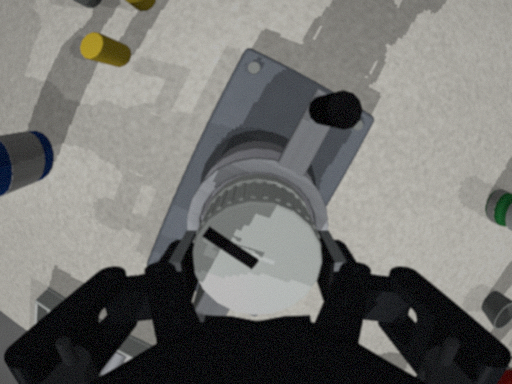

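The rib, seen from (258,260) to (207,233), is now about 85–90° from the strap, so the cap looks unscrewed. I'll check the stop with a further small turn.

>>> jog_arm:
  deltas:
    - [1, [0, 0, 0], [0, 0, 0.03]]
    - [1, [0, 0, 0], [0, 0, 0.05]]

```text
t: 4.53
tool_pos: [0.5506, -0.0722, 0.1348]
tool_rot: [-0.982, 2.979, -0.002]
contact_force: [-5.1, -4.7, 3.0]
opening: 0.0575
grip_force: 66.5
```

```bash
python3 - <<'E'
from h import *
o=ctrl.get_obs();print(o["q"].round(3),o["wrist_torque"].round(2),o["contact_force"].round(1),o["tool_rot"].round(3),o["tool_pos"])
c=ctrl.get_calibration("wrist");im=ctrl.get_image("wrist");np.savez("w3.npz",im=im,K=c["K"],E=c["extrinsics"])
K,E=c["K"],c["extrinsics"]
def rib(im,K,E,z,box):
    g=cv2.medianBlur(cv2.cvtColor(im,cv2.COLOR_RGB2GRAY),3); m=np.zeros_like(g); x0,x1,y0,y1=box; m[y0:y1,x0:x1]=(g[y0:y1,x0:x1]<50)
    p=np.argwhere(m)[:,::-1]; w=np.array([wplane(K,E,q,z)[:2] for q in p]); mu=w.mean(0); u=np.linalg.svd(w-mu,full_matrices=False)[2][0]
    return len(p),mu,np.degrees(np.arctan2(u[1],u[0]))
w=np.load("w1.npz");print(rib(w["im"],w["K"],w["E"],.156,(222,262,178,205)))
print(rib(im,K,E,.16,(200,265,222,272)))
E
```

```text
[-2.650e-01 -3.700e-02  1.869e+00  2.000e-03  1.305e+00 -2.473e+00] [-0.94  1.44 -1.57] [-5.1 -4.7  3. ] [-9.820e-01  2.979e+00 -2.000e-03] [ 0.5505754  -0.07218004  0.13476983]
(125, array([ 0.53569229, -0.07563289]), np.float64(7.406979863301335))
(592, array([ 0.54905007, -0.08721744]), np.float64(83.58329582906691))
```

>>> jog_arm:
  deltas:
    - [-1, [0, 0, 0], [0, 0, -0.02]]
    - [-1, [0, 0, 0], [0, 0, -0.02]]
    - [-1, [0, 0, 0.05], [0, 0, -0.02]]
    - [-1, [0, 0, 0.13], [0, 0, -0.05]]
    - [0, [-0.09, 0, 0.13], [0, 0, -0.09]]
    - [0, [-0.18, 0, 0.13], [0, 0, -0.13]]
    - [0, [-0.185, 0, 0.13], [0, 0, -0.17]]
    - [0, [-0.185, 0, 0.13], [0, 0, -0.2]]
    - [0, [-0.185, 0, 0.13], [0, 0, -0.22]]
    - [0, [-0.185, 0, 0.13], [0, 0, -0.22]]

```text
t: 5.42
tool_pos: [0.4742, -0.0719, 0.1837]
tool_rot: [-0.079, -3.141, 0.0]
contact_force: [0.5, 0.4, -0.8]
opening: 0.0424
grip_force: 0.0
```

```bash
python3 - <<'E'
from h import *
o=ctrl.get_obs();print(o["q"].round(3),o["contact_force"].round(1),o["tool_pos"].round(4),o["opening"])
c=ctrl.get_calibration("wrist");im=ctrl.get_image("wrist");K,E=c["K"],c["extrinsics"]
cv2.imwrite("pics/w4.png",im[:,:,::-1]); np.savez("w4.npz",im=im,K=K,E=E)
E
```

```text
[-0.306 -0.273  1.993 -0.     1.422 -1.826] [ 0.5  0.4 -0.8] [ 0.4742 -0.0719  0.1837] 0.0423898366889015
```

View pics/w4.png

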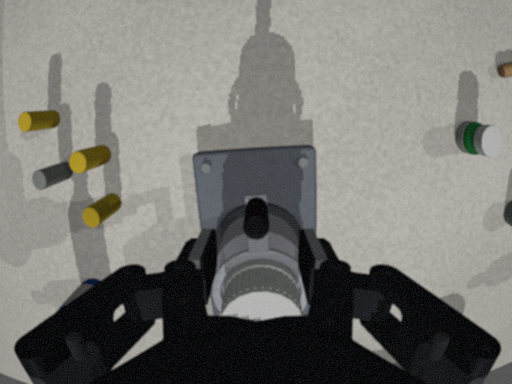

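The handle, at about (256,215), is centred between the fingers. The slug stands behind the yellow dummies at about (50,176).

>>> jog_arm:
  deltas:
    - [0, [0.002, 0, -0.08], [0, 0, 0]]
    - [0, [0.002, 0, -0.125], [0, 0, 0]]
    - [0, [0.002, 0, -0.125], [0, 0, 0]]
    - [1, [0.002, 0, -0.125], [0, 0, 0]]
    - [1, [0.002, 0, -0.125], [0, 0, 0]]
    - [1, [0.002, 0, -0.125], [0, 0, 0]]
    - [1, [0.002, 0, -0.125], [0, 0, 0]]
    - [1, [0.002, 0, -0.125], [0, 0, 0]]
  squeeze: 50

```text
t: 6.13
tool_pos: [0.4762, -0.0723, 0.1353]
tool_rot: [0.078, 3.138, -0.001]
contact_force: [-1.2, -0.0, 2.9]
opening: 0.0144
grip_force: 49.2
```

```bash
python3 - <<'E'
import numpy as np
# arc about pivot, handle at (-.16,0) initially; clockwise by th -> handle angle 180deg-th
for th in [6.5*i for i in range(1,14)]+[91.7,94]:
    t=np.radians(th); print(th,np.round((np.array([-.16*np.cos(t)+.16,.16*np.sin(t)]))/.4,3),round(-th/180,3))
E
```

```text
6.5 [0.003 0.045] -0.036
13.0 [0.01 0.09] -0.072
19.5 [0.023 0.134] -0.108
26.0 [0.04  0.175] -0.144
32.5 [0.063 0.215] -0.181
39.0 [0.089 0.252] -0.217
45.5 [0.12  0.285] -0.253
52.0 [0.154 0.315] -0.289
58.5 [0.191 0.341] -0.325
65.0 [0.231 0.363] -0.361
71.5 [0.273 0.379] -0.397
78.0 [0.317 0.391] -0.433
84.5 [0.362 0.398] -0.469
91.7 [0.412 0.4  ] -0.509
94 [0.428 0.399] -0.522
```

>>> jog_arm:
  deltas:
    - [1, [0.003, 0.045, 0], [0, 0, -0.036]]
    - [1, [0.01, 0.09, 0], [0, 0, -0.072]]
    - [1, [0.023, 0.134, 0], [0, 0, -0.108]]
    - [1, [0.04, 0.175, 0], [0, 0, -0.144]]
    - [1, [0.063, 0.215, 0], [0, 0, -0.181]]
    - [1, [0.089, 0.252, 0], [0, 0, -0.217]]
    - [1, [0.12, 0.285, 0], [0, 0, -0.253]]
    - [1, [0.154, 0.315, 0], [0, 0, -0.289]]
    - [1, [0.191, 0.341, 0], [0, 0, -0.325]]
    - [1, [0.231, 0.363, 0], [0, 0, -0.361]]
    - [1, [0.273, 0.379, 0], [0, 0, -0.397]]
    - [1, [0.317, 0.391, 0], [0, 0, -0.433]]

```text
t: 7.13
tool_pos: [0.6041, 0.0818, 0.1353]
tool_rot: [2.039, 2.382, -0.005]
contact_force: [-0.1, -13.9, 3.8]
opening: 0.0146
grip_force: 49.3
```

>>> jog_arm:
  deltas:
    - [1, [0.045, 0.007, 0], [0, 0, -0.036]]
    - [1, [0.095, 0.009, 0], [0, 0, -0.072]]
    - [1, [0.111, 0.008, 0], [0, 0, -0.089]]
    - [1, [0.111, 0.008, 0], [0, 0, -0.089]]

```text
t: 7.47
tool_pos: [0.6367, 0.0844, 0.1348]
tool_rot: [-2.338, -2.075, 0.046]
contact_force: [-46.5, -12.6, 28.7]
opening: 0.0142
grip_force: 58.8
```

>>> jog_arm:
  deltas:
    - [0.3, [-0.01, 0, 0], [0, 0, 0]]
    - [0.3, [-0.01, 0, 0], [0, 0, 0]]
    - [0.1, [-0.01, 0, 0], [0, 0, 0]]
    - [0.1, [-0.01, 0, 0.1], [0, 0, 0]]
    - [0.1, [-0.01, 0, 0.2], [0, 0, 0]]
    - [0.1, [-0.1, -0.1, 0.25], [0, 0, -0.03]]
    - [0, [-0.15, -0.2, 0.25], [0, 0, -0.06]]
    - [0, [-0.2, -0.3, 0.25], [0, 0, -0.09]]
    - [0, [-0.25, -0.4, 0.25], [0, 0, -0.12]]
    - [0, [-0.3, -0.5, 0.25], [0, 0, -0.15]]
    - [0, [-0.35, -0.6, 0.25], [0, 0, -0.167]]
    - [0, [-0.4, -0.7, 0.25], [0, 0, -0.167]]

```text
t: 8.47
tool_pos: [0.5008, -0.1645, 0.2344]
tool_rot: [2.809, 1.403, 0.002]
contact_force: [1.0, -0.4, -0.5]
opening: 0.0426
grip_force: 0.0
```

>>> jog_arm:
  deltas:
    - [0, [-0.04, -0.1, 0], [0, 0, 0]]
    - [0, [-0.068, -0.2, 0], [0, 0, 0]]
    - [0, [-0.068, -0.26, 0], [0, 0, 0]]
    - [0, [-0.068, -0.26, 0], [0, 0, 0]]
    - [0, [-0.068, -0.26, 0], [0, 0, 0]]

```text
t: 8.88
tool_pos: [0.4742, -0.2682, 0.234]
tool_rot: [2.811, 1.401, 0.001]
contact_force: [0.0, 1.0, -0.1]
opening: 0.0427
grip_force: 0.0
```

```bash
python3 - <<'E'
from h import *
o=ctrl.get_obs();print(o["q"].round(3),o["contact_force"].round(1),o["tool_pos"].round(4),o["tool_rot"].round(3),o["opening"])
c=ctrl.get_calibration("wrist");im=ctrl.get_image("wrist");K,E=c["K"],c["extrinsics"]
cv2.imwrite("pics/w5.png",im[:,:,::-1]); np.savez("w5.npz",im=im,K=K,E=E)
cv2.imwrite("pics/top5.png",ctrl.get_image("top")[:,:,::-1])
cv2.imwrite("pics/m5.png",np.hstack([im[:,:,::-1][60:330,60:460],cv2.resize(cv2.imread("pics/top5.png")[130:250,260:390],(290,270))]))
E
```

```text
[-6.520e-01 -1.420e-01  1.797e+00  1.000e-03  1.486e+00 -6.000e-03] [ 0.   1.  -0.1] [ 0.4742 -0.2682  0.234 ] [2.811e+00 1.401e+00 1.000e-03] 0.04270193070803964
```

View pics/m5.png

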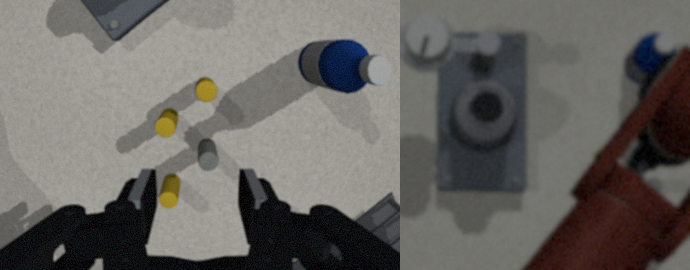

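Bracket is fully aside and the jar mouth is open (top inset at (484,105)). The slug is at about (207,155) in the wrist crop, which is full-frame (267,215).

```bash
python3 - <<'E'
from h import *
np.set_printoptions(precision=4,suppress=True)
w=np.load("w5.npz");K,E,im=w["K"],w["E"],w["im"]
def wp(P):
    c=E[:3,:3]@P+E[:3,3]; a=np.arctan2(np.hypot(*c[:2]),c[2]); return K[0,0]*a*c[:2]/np.hypot(*c[:2])+K[:2,2]
for z in(0,.06): print(z,wp(np.array([.4535,-.316,z])))
hsv=cv2.cvtColor(im,cv2.COLOR_RGB2HSV); s=hsv[190:240,245:290]
print(cv2.resize(cv2.cvtColor(im,cv2.COLOR_RGB2GRAY)[192:240,250:286],None,fx=.5,fy=.5,interpolation=cv2.INTER_AREA))
m=cv2.inRange(hsv,(18,150,50),(38,255,255)); k,l,st,ce=cv2.connectedComponentsWithStats(m)
for i in range(1,k):
    if st[i,4]>60: print(ce[i],wplane(K,E,ce[i],.03))
E
```

```text
0 [266.3457 204.5079]
0.06 [267.8552 220.2105]
[[ 98 101 100 100 100 111 116 114 114 116 113 115 131 147 154 153 154 152]
 [ 95  99  97  99  99 100 109 113 117 114 113 131 154 160 158 160 158 156]
 [ 97  97  98  98  97  99 102 109 108 112 118 143 161 160 160 159 159 159]
 [ 95  96  96  96  98  96  80  73  70  78 114 145 158 159 155 158 163 162]
 [ 95  98  94  95  94  69  50  50  51  57  70 107 146 154 154 157 159 160]
 [ 99  97  98  98  77  47  52  59  66  70  70  78 120 151 152 155 156 154]
 [ 99  99  99  97  64  49  57  57  68  73  73  76  99 139 148 155 158 152]
 [102  99  99  88  55  50  55  60  69  71  74  74  86 127 140 147 154 156]
 [107  99  98  91  56  54  55  64  67  74  74  76  80 122 137 142 148 156]
 [113 106 106  96  60  51  55  62  71  76  77  78  75 107 135 140 140 148]
 [116 116 117  99  60  51  66  85  97 103 100  91  80 103 136 136 139 141]
 [113 113 115 105  60  63  94 107 110 112 110 107  96  97 133 141 138 139]
 [110 111 114 101  69  91 103 109 112 109 108 108 105 103 128 139 139 141]
 [113 113 111 104  80 102 106 109 110 107 107 105 106 108 123 142 141 143]
 [1
[... 185 characters left out ...]
103 104 107 109 116 136 139 138 137]
 [156 156 158 157 146 116 102 103 104 102 106 109 114 139 144 142 137 131]
 [154 150 153 157 154 141 118 102 102 105 111 119 142 155 152 147 140 136]
 [152 149 151 156 158 153 145 136 131 133 143 150 157 158 157 151 145 139]
 [158 150 152 156 162 157 156 154 156 155 158 155 151 151 153 153 153 141]
 [151 153 156 155 160 161 158 154 155 156 159 157 155 153 151 152 153 148]
 [155 155 153 153 156 160 159 155 154 154 157 157 159 158 155 153 152 156]
 [157 154 154 155 153 157 156 155 153 154 158 156 159 159 158 160 155 152]]
[265.2107 149.5787] [ 0.4975 -0.2533  0.03  ]
[226.1363 182.7898] [ 0.4361 -0.257   0.03  ]
[229.3996 251.1127] [ 0.3824 -0.3302  0.03  ]
```

>>> jog_arm:
  deltas:
    - [-0.2, [-0.03, -0.06, 0], [0, 0, 0]]
    - [-0.3, [-0.053, -0.12, -0.02], [0, 0, 0]]
    - [-0.3, [-0.053, -0.12, -0.1], [0, 0, 0]]
    - [-0.3, [-0.053, -0.12, -0.2], [0, 0, 0]]
    - [-0.3, [-0.053, -0.12, -0.3], [0, 0, 0]]
    - [-0.3, [-0.053, -0.12, -0.4], [0, 0, 0]]
    - [-0.3, [-0.053, -0.12, -0.46], [0, 0, 0]]
    - [-0.3, [-0.053, -0.12, -0.5], [0, 0, 0]]
    - [-0.3, [-0.053, -0.12, -0.5], [0, 0, 0]]

```text
t: 9.73
tool_pos: [0.4509, -0.311, 0.029]
tool_rot: [-2.801, -1.405, 0.005]
contact_force: [-0.6, 0.5, -0.6]
opening: 0.0554
grip_force: 0.0
```

>>> jog_arm:
  deltas:
    - [1, [0, 0, 0], [0, 0, 0]]
    - [1, [0, 0, 0], [0, 0, 0]]
    - [1, [0, 0, 0], [0, 0, 0]]
    - [1, [0, 0, 0], [0, 0, 0]]
    - [1, [0, 0, 0], [0, 0, 0]]
    - [1, [0, 0, 0], [0, 0, 0]]
  squeeze: 40

```text
t: 10.23
tool_pos: [0.4544, -0.3159, 0.0361]
tool_rot: [2.807, 1.403, 0.003]
contact_force: [0.2, 1.6, 5.6]
opening: 0.0224
grip_force: 39.9
```

>>> jog_arm:
  deltas:
    - [1, [0, 0, 0.05], [0, 0, 0]]
    - [1, [0, 0, 0.15], [0, 0, 0]]
    - [1, [0, 0, 0.25], [0, 0, 0]]
    - [1, [0, 0, 0.34], [0, 0, 0]]
    - [1, [0, 0, 0.41], [0, 0, 0]]
    - [1, [0.03, 0.07, 0.41], [0, 0, 0]]
    - [1, [0.06, 0.155, 0.41], [0, 0, 0]]
    - [1, [0.095, 0.245, 0.41], [0, 0, 0]]
    - [1, [0.13, 0.335, 0.41], [0, 0, 0]]
    - [1, [0.165, 0.425, 0.41], [0, 0, 0]]
    - [1, [0.2, 0.515, 0.41], [0, 0, 0]]
    - [1, [0.236, 0.612, 0.41], [0, 0, 0]]

```text
t: 11.23
tool_pos: [0.5475, -0.0688, 0.198]
tool_rot: [2.81, 1.403, 0.001]
contact_force: [1.7, -1.3, -0.9]
opening: 0.0223
grip_force: 39.7
```

>>> jog_arm:
  deltas:
    - [1, [0, 0, 0], [0, 0, 0]]
    - [1, [0, 0, 0], [0, 0, 0]]

```text
t: 11.4
tool_pos: [0.5475, -0.0684, 0.1977]
tool_rot: [2.807, 1.41, -0.0]
contact_force: [0.1, 0.0, -1.2]
opening: 0.0224
grip_force: 39.7
```

```bash
python3 - <<'E'
from h import *
im=ctrl.get_image("wrist"); sc=ctrl.get_image("scene")
cv2.imwrite("pics/m6.png",np.hstack([im[:,:,::-1][90:330,110:410],cv2.resize(sc[:,:,::-1][150:290,150:300],(257,240),interpolation=cv2.INTER_CUBIC)]))
E
```

```text
(no output)
```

View pics/m6.png

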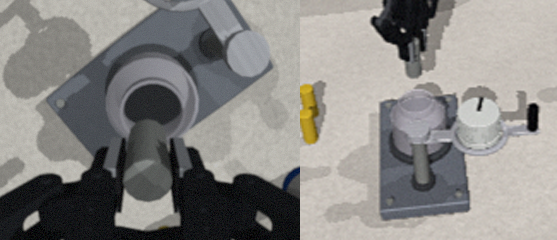

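Slug held upright over the mouth; the bracket is fully aside and its rib points at right angles to the handle. I'll lower it with a small correction.

>>> jog_arm:
  deltas:
    - [1, [0.004, -0.008, -0.02], [0, 0, 0]]
    - [1, [0.004, -0.008, -0.06], [0, 0, 0]]
    - [1, [0.004, -0.008, -0.1], [0, 0, 0]]
    - [1, [0.004, -0.008, -0.14], [0, 0, 0]]
    - [1, [0.004, -0.008, -0.17], [0, 0, 0]]
    - [1, [0.004, -0.008, -0.195], [0, 0, 0]]
    - [1, [0.004, -0.008, -0.195], [0, 0, 0]]
    - [1, [0.004, -0.008, -0.195], [0, 0, 0]]

```text
t: 12.17
tool_pos: [0.5485, -0.0739, 0.1191]
tool_rot: [-2.81, -1.403, 0.001]
contact_force: [-0.5, -0.1, -2.3]
opening: 0.0228
grip_force: 39.7
```

>>> jog_arm:
  deltas:
    - [0, [0, 0, 0], [0, 0, 0]]
    - [0, [0, 0, 0], [0, 0, 0]]
    - [0, [0, 0, 0], [0, 0, 0]]
    - [0, [0, 0, 0.05], [0, 0, 0]]
    - [0, [0, 0, 0.15], [0, 0, 0]]
    - [0, [0, 0, 0.25], [0, 0, 0]]
    - [0, [0, 0, 0.25], [0, 0, 0]]

```text
t: 12.75
tool_pos: [0.5537, -0.0745, 0.2309]
tool_rot: [2.799, 1.4, 0.02]
contact_force: [1.8, -0.7, 2.1]
opening: 0.0428
grip_force: 0.0
```

```bash
python3 - <<'E'
from h import *
o=ctrl.get_obs();print(o["tool_pos"].round(4),o["tool_rot"].round(3),o["opening"])
im=ctrl.get_image("wrist"); sc=ctrl.get_image("scene")
cv2.imwrite("pics/m7.png",np.hstack([im[:,:,::-1][90:330,110:410],cv2.resize(sc[:,:,::-1][150:290,150:300],(257,240),interpolation=cv2.INTER_CUBIC)]))
E
```

```text
[ 0.5537 -0.0745  0.2309] [2.799 1.4   0.02 ] 0.04279321998298156
```

View pics/m7.png

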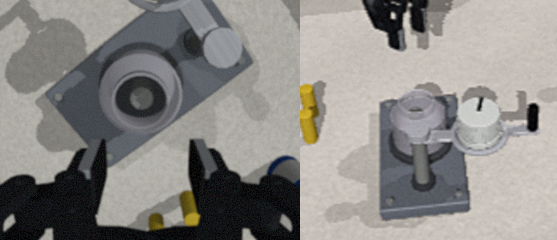

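The slug is standing in the jar (dark disc in the mouth at (141,97)). Next is the handle.

>>> jog_arm:
  deltas:
    - [0, [0.05, 0.09, 0], [0, 0, 0.035]]
    - [0, [0.1, 0.18, 0], [0, 0, 0.07]]
    - [0, [0.15, 0.27, 0], [0, 0, 0.105]]
    - [0, [0.19, 0.35, 0], [0, 0, 0.14]]
    - [0, [0.222, 0.395, 0], [0, 0, 0.175]]
    - [0, [0.222, 0.395, 0], [0, 0, 0.194]]
    - [0, [0.222, 0.395, 0], [0, 0, 0.194]]
    - [0, [0.222, 0.395, 0], [0, 0, 0.194]]

```text
t: 13.52
tool_pos: [0.637, 0.0848, 0.218]
tool_rot: [-2.259, -2.181, 0.003]
contact_force: [-0.0, -0.3, 0.9]
opening: 0.0429
grip_force: 0.0
```

```bash
python3 - <<'E'
from h import *
o=ctrl.get_obs();print(o["tool_pos"].round(4),o["tool_rot"].round(3),o["opening"])
c=ctrl.get_calibration("wrist");im=ctrl.get_image("wrist");K,E=c["K"],c["extrinsics"]
cv2.imwrite("pics/w8.png",im[:,:,::-1])
g=cv2.medianBlur(cv2.cvtColor(im,cv2.COLOR_RGB2GRAY),3)
P=np.array([.638,.088,.163]);cc=E[:3,:3]@P+E[:3,3]; a=np.arctan2(np.hypot(*cc[:2]),cc[2]); p=K[0,0]*a*cc[:2]/np.hypot(*cc[:2])+K[:2,2]; print("pred",p)
k,l,st,ce=cv2.connectedComponentsWithStats((g<35).astype(np.uint8),connectivity=4)
for i in range(1,k):
    if 100<st[i,4]<5000: print(st[i],ce[i],wplane(K,E,ce[i],.155))
E
```

```text
[0.637  0.0848 0.218 ] [-2.259 -2.181  0.003] 0.042855258330010707
pred [257.83420362 206.63664997]
[248 185  19  31 490] [257.11632653 200.36326531] [0.63754855 0.09021596 0.155     ]
[227 289  30   9 104] [241.67307692 292.71153846] [0.62192555 0.01119172 0.155     ]
```

>>> jog_arm:
  deltas:
    - [0, [0.002, 0.008, -0.08], [0, 0, 0]]
    - [0, [0.002, 0.008, -0.16], [0, 0, 0]]
    - [0, [0.002, 0.008, -0.208], [0, 0, 0]]
    - [0, [0.002, 0.008, -0.208], [0, 0, 0]]
    - [1, [0.002, 0.008, -0.208], [0, 0, 0]]
    - [1, [0.002, 0.008, -0.208], [0, 0, 0]]
    - [1, [0.002, 0.008, -0.208], [0, 0, 0]]
    - [1, [0.002, 0.008, -0.208], [0, 0, 0]]
    - [1, [0.002, 0.008, -0.208], [0, 0, 0]]
  squeeze: 50

```text
t: 14.32
tool_pos: [0.6369, 0.0873, 0.1383]
tool_rot: [-2.258, -2.181, 0.006]
contact_force: [-9.5, -1.3, 1.4]
opening: 0.0142
grip_force: 49.2
```

```bash
python3 - <<'E'
import numpy as np
t0=np.radians(91.7)
for th in [91.7-6.5*i for i in range(1,15)]+[0,-2.3]:
    t=np.radians(th); print(round(91.7-th,1),np.round(.16*(np.array([-np.cos(t)+np.cos(t0),np.sin(t)-np.sin(t0)]))/.4,3),round((91.7-th)/180,3))
E
```

```text
6.5 [-0.045 -0.001] 0.036
13.0 [-0.09  -0.008] 0.072
19.5 [-0.134 -0.019] 0.108
26.0 [-0.176 -0.035] 0.144
32.5 [-0.217 -0.056] 0.181
39.0 [-0.254 -0.082] 0.217
45.5 [-0.289 -0.111] 0.253
52.0 [-0.32  -0.144] 0.289
58.5 [-0.347 -0.181] 0.325
65.0 [-0.369 -0.22 ] 0.361
71.5 [-0.387 -0.262] 0.397
78.0 [-0.4   -0.305] 0.433
84.5 [-0.409 -0.35 ] 0.469
91.0 [-0.412 -0.395] 0.506
91.7 [-0.412 -0.4  ] 0.509
94.0 [-0.412 -0.416] 0.522
```

>>> jog_arm:
  deltas:
    - [1, [-0.045, -0.001, 0], [0, 0, 0.036]]
    - [1, [-0.09, -0.008, 0], [0, 0, 0.072]]
    - [1, [-0.134, -0.019, 0], [0, 0, 0.108]]
    - [1, [-0.176, -0.035, 0], [0, 0, 0.144]]
    - [1, [-0.217, -0.056, 0], [0, 0, 0.181]]
    - [1, [-0.254, -0.082, 0], [0, 0, 0.217]]
    - [1, [-0.289, -0.111, 0], [0, 0, 0.253]]
    - [1, [-0.32, -0.144, 0], [0, 0, 0.289]]
    - [1, [-0.347, -0.181, 0], [0, 0, 0.325]]
    - [1, [-0.369, -0.22, 0], [0, 0, 0.361]]
    - [1, [-0.387, -0.262, 0], [0, 0, 0.397]]
    - [1, [-0.4, -0.305, 0], [0, 0, 0.433]]

```text
t: 15.32
tool_pos: [0.4781, -0.0347, 0.1383]
tool_rot: [0.375, 3.118, 0.001]
contact_force: [0.3, 1.0, -2.9]
opening: 0.014
grip_force: 50.3
```

>>> jog_arm:
  deltas:
    - [1, [-0.009, -0.045, 0], [0, 0, 0.036]]
    - [1, [-0.012, -0.09, 0], [0, 0, 0.072]]
    - [1, [-0.012, -0.11, 0], [0, 0, 0.09]]
    - [1, [-0.012, -0.11, 0], [0, 0, 0.09]]

```text
t: 15.65
tool_pos: [0.4737, -0.0745, 0.1382]
tool_rot: [-0.058, 3.14, 0.02]
contact_force: [-1.6, 18.6, 1.9]
opening: 0.0141
grip_force: 52.0
```

>>> jog_arm:
  deltas:
    - [1, [0, -0.007, 0], [0, 0, 0]]
    - [1, [0, -0.007, 0], [0, 0, 0]]

```text
t: 15.82
tool_pos: [0.4737, -0.0746, 0.1382]
tool_rot: [-0.059, 3.14, 0.026]
contact_force: [-1.6, 25.8, 3.3]
opening: 0.0142
grip_force: 52.9
```

>>> jog_arm:
  deltas:
    - [0, [0, 0.008, 0], [0, 0, 0]]
    - [0, [0, 0.008, 0], [0, 0, 0]]
    - [0, [0, 0.008, 0.05], [0, 0, 0]]
    - [0, [0, 0.008, 0.14], [0, 0, 0.03]]
    - [-0.5, [0.08, 0.008, 0.14], [0, 0, 0.06]]
    - [-1, [0.16, 0.008, 0.14], [0, 0, 0.09]]
    - [-1, [0.187, 0.008, 0.14], [0, 0, 0.11]]
    - [-1, [0.187, 0.008, 0.14], [0, 0, 0.11]]
    - [-1, [0.187, 0.008, 0.14], [0, 0, 0.11]]

```text
t: 16.57
tool_pos: [0.5491, -0.0785, 0.1939]
tool_rot: [-0.596, 3.083, -0.002]
contact_force: [0.5, -0.3, -0.3]
opening: 0.0854
grip_force: 0.0
```

```bash
python3 - <<'E'
from h import *
o=ctrl.get_obs();print(o["tool_pos"].round(4),o["tool_rot"].round(3),o["opening"],o["q"].round(2))
c=ctrl.get_calibration("wrist");im=ctrl.get_image("wrist");np.savez("w9.npz",im=im,K=c["K"],E=c["extrinsics"]); cv2.imwrite("pics/w9.png",im[:,:,::-1])
E
```

```text
[ 0.5491 -0.0785  0.1939] [-5.960e-01  3.083e+00 -2.000e-03] 0.0854288466273026 [-0.28 -0.09  1.82 -0.    1.41 -2.23]
```

>>> jog_arm:
  deltas:
    - [-1, [0, 0.0175, -0.02], [0, 0, 0]]
    - [-1, [0, 0.0175, -0.09], [0, 0, 0]]
    - [-1, [0, 0.0175, -0.13], [0, 0, 0]]
    - [-1, [0, 0.0175, -0.145], [0, 0, 0]]
    - [-1, [0, 0.0175, -0.145], [0, 0, 0]]
    - [1, [0, 0.0175, -0.145], [0, 0, 0]]
    - [1, [0, 0.0175, -0.145], [0, 0, 0]]
    - [1, [0, 0.0175, -0.145], [0, 0, 0]]
    - [1, [0, 0.0175, -0.145], [0, 0, 0]]
    - [1, [0, 0.0175, -0.145], [0, 0, 0]]
    - [1, [0, 0.0175, -0.145], [0, 0, 0]]
  squeeze: 60

```text
t: 17.53
tool_pos: [0.5497, -0.0714, 0.1369]
tool_rot: [-0.598, 3.081, -0.003]
contact_force: [-1.4, -1.6, 6.0]
opening: 0.0573
grip_force: 63.5
```

>>> jog_arm:
  deltas:
    - [1, [0, 0, -0.001], [0, 0, -0.038]]
    - [1, [0, 0, -0.002], [0, 0, -0.076]]
    - [1, [0, 0, -0.003], [0, 0, -0.114]]
    - [1, [0, 0, -0.004], [0, 0, -0.152]]
    - [1, [0, 0, -0.005], [0, 0, -0.19]]
    - [1, [0, 0, -0.006], [0, 0, -0.228]]
    - [1, [0, 0, -0.007], [0, 0, -0.266]]
    - [1, [0, 0, -0.008], [0, 0, -0.304]]
    - [1, [0, 0, -0.009], [0, 0, -0.342]]
    - [1, [0, 0, -0.01], [0, 0, -0.38]]
    - [1, [0, 0, -0.011], [0, 0, -0.418]]
    - [1, [0, 0, -0.011], [0, 0, -0.445]]

```text
t: 18.53
tool_pos: [0.5494, -0.0707, 0.1325]
tool_rot: [1.531, 2.742, 0.002]
contact_force: [-2.5, 7.6, 7.6]
opening: 0.0572
grip_force: 63.8
```

>>> jog_arm:
  deltas:
    - [1, [0, 0, 0], [0, 0, -0.03]]
    - [1, [0, 0, 0], [0, 0, -0.05]]
    - [1, [0, 0, 0], [0, 0, -0.05]]

```text
t: 18.78
tool_pos: [0.5498, -0.0638, 0.1323]
tool_rot: [-1.727, -2.618, -0.022]
contact_force: [-0.7, 22.5, 9.7]
opening: 0.057
grip_force: 64.0
```

```bash
python3 - <<'E'
from h import *
o=ctrl.get_obs();print(o["tool_pos"].round(4),o["tool_rot"].round(3),o["wrist_torque"].round(2),o["contact_force"].round(1),o["q"].round(2))
E
```

```text
[ 0.5498 -0.0638  0.1323] [-1.727 -2.618 -0.022] [ 3.83 -0.    2.14] [-0.7 22.5  9.7] [-0.26 -0.04  1.87  0.02  1.31 -0.67]
```

>>> jog_arm:
  deltas:
    - [1, [0, 0, 0], [0, 0, 0.04]]
    - [1, [0, 0, 0], [0, 0, 0.04]]
    - [-1, [0, 0, 0], [0, 0, 0.04]]
    - [-1, [0, 0, 0], [0, 0, 0.04]]
    - [-1, [0, 0, 0], [0, 0, 0.04]]
    - [-1, [0, 0, 0.08], [0, 0, 0.04]]
    - [-1, [0, 0, 0.18], [0, 0, 0.04]]
    - [-1, [0, 0, 0.28], [0, 0, 0.04]]
    - [-1, [0, 0, 0.3], [0, 0, 0.04]]
    - [-1, [0, 0, 0.3], [0, 0, 0.04]]

```text
t: 19.62
tool_pos: [0.5507, -0.0718, 0.2551]
tool_rot: [1.565, 2.714, 0.003]
contact_force: [0.5, 1.2, -0.3]
opening: 0.0855
grip_force: 0.0
```

```bash
cat > rib.py <<'E'
from h import *
o=ctrl.get_obs();print(o["t"],o["tool_pos"].round(4),o["tool_rot"].round(3),o["contact_force"].round(1))
c=ctrl.get_calibration("wrist");im=ctrl.get_image("wrist");K,E=c["K"],c["extrinsics"]
cv2.imwrite("pics/w10.png",im[:,:,::-1])
g=cv2.medianBlur(cv2.cvtColor(im,cv2.COLOR_RGB2GRAY),3)
k,l,st,ce=cv2.connectedComponentsWithStats((g<45).astype(np.uint8),connectivity=4)
for i in range(1,k):
    if 60<st[i,4]<5000:
        w=np.array([wplane(K,E,q,.16)[:2] for q in np.argwhere(l==i)[:,::-1]]); mu=w.mean(0); u=np.linalg.svd(w-mu,full_matrices=False)[2][0]
        print(st[i],ce[i].round(1),mu.round(4),"axis deg",np.degrees(np.arctan2(u[1],u[0])).round(1))
E
python3 rib.py
```

```text
19.6167 [ 0.5507 -0.0718  0.2551] [1.565 2.714 0.003] [ 0.5  1.2 -0.3]
[   0    0   42   43 1187] [15.6 16.1] [ 0.2405 -0.0302] axis deg 20.8
[174 127  25  21 394] [185.7 136.6] [ 0.4771 -0.0578] axis deg -127.1
[224 128  39  17 217] [242.2 134. ] [ 0.5164 -0.0337] axis deg -131.1
[232 170  25  17 111] [243.9 178.1] [ 0.5354 -0.0644] axis deg -4.0
[300 185  16  11  89] [306.4 189.4] [ 0.5852 -0.0468] axis deg -116.9
[214 303  29  11 131] [228.2 306.7] [ 0.5843 -0.1847] axis deg 25.9
```

View pics/w10.png

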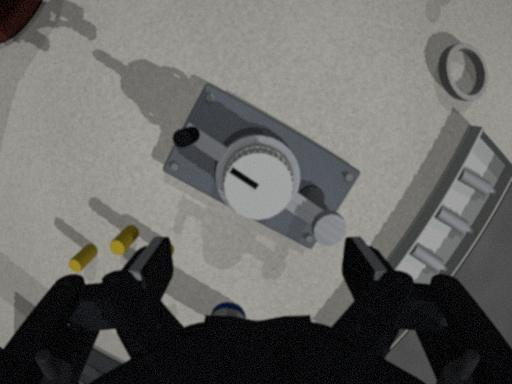

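The rib at (244,178) is home relative to the bracket. The handle, now at (186,137), sits about 12 mm towards +y, so the final over-turn dragged the bracket slightly open. To keep the order right I'll unscrew again, press the bracket shut, then re-screw while holding it against its stop.

Current commanded pose is about (0.5497,-0.0714,0.254). I'll grip the cap at its shifted centre.

>>> jog_arm:
  deltas:
    - [-1, [-0.003, 0.015, -0.08], [0, 0, 0]]
    - [-1, [-0.003, 0.015, -0.18], [0, 0, 0]]
    - [-1, [-0.003, 0.015, -0.26], [0, 0, 0]]
    - [-1, [-0.003, 0.015, -0.3], [0, 0, 0]]
    - [-1, [-0.003, 0.015, -0.305], [0, 0, 0]]
    - [-1, [-0.003, 0.015, -0.305], [0, 0, 0]]
    - [1, [-0.003, 0.015, -0.305], [0, 0, 0]]
    - [1, [-0.003, 0.015, -0.305], [0, 0, 0]]
    - [1, [-0.003, 0.015, -0.305], [0, 0, 0]]
    - [1, [-0.003, 0.015, -0.305], [0, 0, 0]]
    - [1, [-0.003, 0.015, -0.305], [0, 0, 0]]
    - [1, [-0.003, 0.015, -0.305], [0, 0, 0]]
  squeeze: 70

```text
t: 20.67
tool_pos: [0.5484, -0.0653, 0.1304]
tool_rot: [1.567, 2.719, 0.001]
contact_force: [-2.7, -1.1, 6.6]
opening: 0.0568
grip_force: 74.1
```

>>> jog_arm:
  deltas:
    - [1, [0.001, 0, 0.001], [0, 0, 0.038]]
    - [1, [0.001, 0, 0.002], [0, 0, 0.076]]
    - [1, [0.002, 0, 0.003], [0, 0, 0.114]]
    - [1, [0.002, 0, 0.004], [0, 0, 0.152]]
    - [1, [0.003, 0, 0.005], [0, 0, 0.19]]
    - [1, [0.003, -0.003, 0.006], [0, 0, 0.228]]
    - [1, [0.003, -0.006, 0.007], [0, 0, 0.266]]
    - [1, [0.003, -0.009, 0.008], [0, 0, 0.304]]
    - [1, [0.003, -0.012, 0.009], [0, 0, 0.342]]
    - [1, [0.003, -0.015, 0.01], [0, 0, 0.38]]
    - [1, [0.003, -0.018, 0.011], [0, 0, 0.418]]
    - [1, [0.003, -0.022, 0.011], [0, 0, 0.455]]

```text
t: 21.67
tool_pos: [0.5478, -0.0734, 0.1346]
tool_rot: [0.607, -3.08, -0.002]
contact_force: [-9.0, 1.1, 10.7]
opening: 0.057
grip_force: 74.5
```

>>> jog_arm:
  deltas:
    - [1, [0, 0, 0], [0, 0, 0.02]]
    - [1, [0, -0.005, 0], [0, 0, 0.03]]
    - [1, [0, -0.008, 0], [0, 0, 0.03]]

```text
t: 21.92
tool_pos: [0.5478, -0.0745, 0.1348]
tool_rot: [0.741, -3.052, -0.011]
contact_force: [-9.3, 11.6, 12.1]
opening: 0.0571
grip_force: 74.9
```

```bash
python3 - <<'E'
from h import *
o=ctrl.get_obs();print(o["tool_pos"].round(4),o["tool_rot"].round(3),o["wrist_torque"].round(2),o["contact_force"].round(1),o["q"].round(2))
E
python3 rib.py
```

```text
[ 0.5478 -0.0745  0.1348] [ 0.741 -3.052 -0.011] [ 2.11  1.57 -0.72] [-9.3 11.6 12.1] [-0.27 -0.04  1.87  0.01  1.31 -2.32]
21.9167 [ 0.5478 -0.0745  0.1348] [ 0.741 -3.052 -0.011] [-9.3 11.6 12.1]
[ 308  100   53   38 1518] [335.4 117.4] [ 0.4758 -0.0766] axis deg 114.8
[ 30 137  22  46 345] [ 43.7 156.8] [ 0.5486 -0.1895] axis deg 39.2
[224 137  30  21 226] [238.2 144.9] [ 0.5039 -0.106 ] axis deg -39.6
[  0 150  11  51 408] [  4.  176.4] [ 0.5715 -0.2149] axis deg 12.9
[497 195  15  15 100] [504.6 200.4] [0.4597 0.033 ] axis deg 113.9
[206 237  53  37 556] [231.4 255.2] [ 0.5486 -0.0873] axis deg 81.5
```

>>> jog_arm:
  deltas:
    - [1, [0, -0.002, -0.001], [0, 0, -0.038]]
    - [1, [0, -0.003, -0.002], [0, 0, -0.076]]
    - [1, [0, -0.004, -0.003], [0, 0, -0.114]]
    - [1, [0, -0.005, -0.004], [0, 0, -0.152]]
    - [1, [0, -0.006, -0.005], [0, 0, -0.19]]
    - [1, [0, -0.007, -0.006], [0, 0, -0.228]]
    - [1, [0, -0.008, -0.007], [0, 0, -0.266]]
    - [1, [0, -0.01, -0.008], [0, 0, -0.304]]
    - [1, [0, -0.012, -0.009], [0, 0, -0.342]]
    - [1, [0, -0.014, -0.01], [0, 0, -0.38]]
    - [1, [0, -0.016, -0.011], [0, 0, -0.418]]
    - [1, [0, -0.018, -0.011], [0, 0, -0.445]]

```text
t: 22.97
tool_pos: [0.5483, -0.0741, 0.1303]
tool_rot: [-1.396, -2.802, -0.03]
contact_force: [-6.8, 34.0, 13.2]
opening: 0.0568
grip_force: 75.2
```

```bash
python3 - <<'E'
from h import *
o=ctrl.get_obs();print(o["tool_pos"].round(4),o["tool_rot"].round(3),o["wrist_torque"].round(2),o["contact_force"].round(1),o["q"].round(2))
E
python3 rib.py
```

```text
[ 0.5483 -0.0741  0.1303] [-1.396 -2.802 -0.03 ] [5.76 1.   0.05] [-6.8 34.  13.2] [-0.28 -0.03  1.87  0.02  1.31 -0.93]
22.9667 [ 0.5483 -0.0741  0.1303] [-1.396 -2.802 -0.03 ] [-6.8 34.  13.2]
[ 100  145   59   43 1725] [128.2 165.3] [ 0.478  -0.0687] axis deg -125.4
[207 234  52  37 542] [232.  252.1] [ 0.5348 -0.0732] axis deg 2.5
```

>>> jog_arm:
  deltas:
    - [1, [0, -0.004, 0], [0, 0, -0.015]]
    - [1, [0, -0.006, 0], [0, 0, -0.03]]
    - [1, [0, -0.006, 0], [0, 0, -0.03]]

```text
t: 23.27
tool_pos: [0.5484, -0.0743, 0.1301]
tool_rot: [-1.514, -2.737, -0.034]
contact_force: [-6.1, 38.9, 15.0]
opening: 0.057
grip_force: 75.1
```

```bash
python3 - <<'E'
from h import *
o=ctrl.get_obs();print(o["tool_pos"].round(4),o["tool_rot"].round(3),o["wrist_torque"].round(2),o["contact_force"].round(1),o["q"].round(2))
E
python3 rib.py
```

```text
[ 0.5484 -0.0743  0.1301] [-1.514 -2.737 -0.034] [6.59 0.89 1.13] [-6.1 38.9 15. ] [-0.28 -0.03  1.87  0.03  1.31 -0.85]
23.2667 [ 0.5484 -0.0743  0.1301] [-1.514 -2.737 -0.034] [-6.1 38.9 15. ]
[  94  155   59   45 1727] [122.  176.8] [ 0.4786 -0.0688] axis deg -127.2
[206 234  53  36 553] [231.5 251.8] [ 0.5348 -0.0722] axis deg -1.2
```

>>> jog_arm:
  deltas:
    - [1, [0, -0.003, 0], [0, 0, -0.012]]
    - [1, [0, -0.004, 0], [0, 0, -0.022]]
    - [1, [0, -0.004, 0], [0, 0, -0.022]]

```text
t: 23.57
tool_pos: [0.5491, -0.0758, 0.13]
tool_rot: [-1.605, -2.687, -0.034]
contact_force: [-3.3, 39.6, 14.3]
opening: 0.0569
grip_force: 75.0
```

```bash
python3 - <<'E'
from h import *
o=ctrl.get_obs();print(o["tool_pos"].round(4),o["tool_rot"].round(3),o["wrist_torque"].round(2),o["contact_force"].round(1),o["q"].round(2))
E
python3 rib.py
```

```text
[ 0.5491 -0.0758  0.13  ] [-1.605 -2.687 -0.034] [6.37 0.34 1.62] [-3.3 39.6 14.3] [-0.28 -0.03  1.87  0.02  1.31 -0.78]
23.5667 [ 0.5491 -0.0758  0.13  ] [-1.605 -2.687 -0.034] [-3.3 39.6 14.3]
[  90  160   59   46 1738] [118.2 182.4] [ 0.479  -0.0685] axis deg -129.7
[204 234  55  33 567] [230.5 249.9] [ 0.5348 -0.072 ] axis deg -1.3
```

Tool turned 4° more while the rib stayed at −1.3°, so the cap is at its home stop. Relax and release.

>>> jog_arm:
  deltas:
    - [1, [0, 0.012, 0], [0, 0, 0]]
    - [1, [0, 0.022, 0], [0, 0, 0]]
    - [-1, [0, 0.022, 0], [0, 0, 0]]
    - [-1, [0, 0.022, 0], [0, 0, 0]]
    - [-1, [0, 0.022, 0], [0, 0, 0]]
    - [-1, [0, 0.022, 0.05], [0, 0, 0]]
    - [-1, [0, 0.022, 0.15], [0, 0, 0]]
    - [-1, [0, 0.022, 0.25], [0, 0, 0]]
    - [-1, [0, 0.022, 0.31], [0, 0, 0]]
    - [-1, [0, 0.022, 0.31], [0, 0, 0]]

```text
t: 24.45
tool_pos: [0.5517, -0.081, 0.2603]
tool_rot: [1.615, 2.68, 0.005]
contact_force: [1.5, 0.5, 0.5]
opening: 0.0857
grip_force: 0.0
```

```bash
python3 rib.py; python3 - <<'E'
from h import *
w=np.load("w1.npz");K,E=w["K"],w["E"]
g=cv2.medianBlur(cv2.cvtColor(w["im"],cv2.COLOR_RGB2GRAY),3)
k,l,st,ce=cv2.connectedComponentsWithStats((g<45).astype(np.uint8),connectivity=4)
print("w1 ref")
for i in range(1,k):
    if 60<st[i,4]<5000:
        q=np.array([wplane(K,E,q,.16)[:2] for q in np.argwhere(l==i)[:,::-1]]); mu=q.mean(0); u=np.linalg.svd(q-mu,full_matrices=False)[2][0]
        print(st[i],ce[i].round(1),mu.round(4),np.degrees(np.arctan2(u[1],u[0])).round(1))
E
```

```text
24.45 [ 0.5517 -0.081   0.2603] [1.615 2.68  0.005] [1.5 0.5 0.5]
[   0    0   42   48 1335] [15.5 18.3] [ 0.2408 -0.0299] axis deg 15.3
[222 121  41  23 212] [241.3 128.3] [ 0.5165 -0.0383] axis deg -126.7
[170 130  26  20 377] [182.3 139.5] [ 0.4768 -0.0685] axis deg 49.4
[230 166  26  16 106] [242.8 173.6] [ 0.5349 -0.0712] axis deg -0.8
[302 175  15  10  75] [308.2 179.9] [ 0.5862 -0.0503] axis deg -115.4
[221 298  30  10 125] [235.4 301.3] [ 0.5862 -0.1893] axis deg 26.3
w1 ref
[   0    0   46   31 1059] [18.1 12.5] [ 0.238  -0.0417] 19.5
[221 131  47  25 271] [242.2 139.4] [ 0.5134 -0.038 ] -122.1
[170 139  26  22 418] [182.1 149.4] [ 0.4766 -0.0706] -121.8
[228 185  27  15 113] [241.  192.1] [ 0.5356 -0.0746] 7.0
[299 192  17  14 116] [306.3 198. ] [ 0.5833 -0.0495] -99.1
```

>>> jog_arm:
  deltas:
    - [-1, [-0.2, 0.6, 0.3], [0, 0, 0]]
    - [-1, [-0.2, 0.6, 0.3], [0, 0, 0]]
    - [-1, [-0.2, 0.6, 0.3], [0, 0, 0]]
    - [-1, [-0.2, 0.6, 0.3], [0, 0, 0]]
    - [-1, [-0.2, 0.6, 0.3], [0, 0, 0]]
    - [-1, [-0.2, 0.6, 0.3], [0, 0, 0]]
    - [-1, [-0.2, 0.6, 0.3], [0, 0, 0]]
    - [-1, [-0.2, 0.6, 0.3], [0, 0, 0]]
    - [-1, [-0.2, 0.6, 0.3], [0, 0, 0]]
    - [-1, [-0.2, 0.6, 0.3], [0, 0, 0]]

```text
t: 25.33
tool_pos: [0.4683, 0.1602, 0.37]
tool_rot: [-1.62, -2.69, 0.004]
contact_force: [-0.5, 0.4, 0.3]
opening: 0.0851
grip_force: 0.0
```

```bash
python3 - <<'E'
from h import *
for n,box in(("top",(292,308,193,206)),("scene",(208,224,170,192))):
    ims=[cv2.imread(f"pics/{n}0.png")[:,:,::-1]]+[ctrl.get_image(n) for _ in range(2)]
    cv2.imwrite(f"pics/{n}_end.png",ims[-1][:,:,::-1])
    x0,x1,y0,y1=box
    for im in ims:
        g=im[y0:y1,x0:x1].mean(2); w=np.clip(60-g,0,None); yy,xx=np.mgrid[y0:y1,x0:x1]
        print(n,((xx*w).sum()/w.sum()).round(2),((yy*w).sum()/w.sum()).round(2),w.sum().round())
    d=np.abs(ims[0].astype(int)-ims[-1]).max(2); m=cv2.morphologyEx((d>45).astype(np.uint8),cv2.MORPH_OPEN,np.ones((3,3)))
    k,l,st,ce=cv2.connectedComponentsWithStats(m); print([(st[i].tolist()) for i in range(1,k) if st[i,4]>12])
E
```

```text
top 299.32 199.0 4393.0
top 299.22 198.75 3221.0
top 299.25 198.7 3245.0
[[167, 141, 83, 243, 11680], [368, 211, 6, 7, 34], [4, 270, 173, 114, 8648], [297, 366, 11, 18, 124]]
scene 215.39 180.85 3097.0
scene 216.39 180.82 3094.0
scene 216.38 180.76 3072.0
[[228, 1, 9, 7, 55], [238, 0, 23, 22, 307], [264, 0, 30, 36, 564], [281, 0, 11, 5, 51], [301, 0, 10, 5, 46], [317, 0, 16, 9, 121], [393, 0, 63, 80, 2091], [435, 0, 23, 9, 164], [263, 6, 69, 81, 2622], [228, 9, 8, 15, 75], [232, 15, 27, 31, 382], [312, 17, 7, 4, 25], [276, 28, 3, 5, 15], [434, 29, 5, 3, 15], [249, 46, 15, 5, 55], [333, 52, 28, 8, 174], [202, 56, 10, 12, 95], [252, 61, 10, 12, 56], [215, 65, 12, 17, 132], [202, 69, 8, 19, 89], [313, 68, 18, 30, 221], [209, 72, 4, 4, 15], [223, 89, 11, 7, 55], [351, 88, 9, 6, 34], [361, 93, 34, 8, 142], [387, 92, 4, 4, 14], [268, 97, 30, 34, 457], [257, 99, 5, 4, 18], [214, 188, 4, 4, 16], [127, 203, 17, 22, 231]]
```

Scene and wrist both put the handle about 2 mm towards +y, so I'll nudge it onto the stop with an open finger, no gripping.

>>> jog_arm:
  deltas:
    - [0, [0.018, -0.1, 0], [0, 0, 0.036]]
    - [0, [0.018, -0.19, 0], [0, 0, 0.072]]
    - [0, [0.018, -0.28, -0.05], [0, 0, 0.108]]
    - [0, [0.018, -0.36, -0.1], [0, 0, 0.144]]
    - [0, [0.018, -0.44, -0.15], [0, 0, 0.18]]
    - [0, [0.018, -0.52, -0.2], [0, 0, 0.216]]
    - [0, [0.018, -0.57, -0.26], [0, 0, 0.252]]
    - [0, [0.018, -0.57, -0.34], [0, 0, 0.288]]
    - [0, [0.018, -0.57, -0.41], [0, 0, 0.324]]
    - [0, [0.018, -0.57, -0.425], [0, 0, 0.345]]
    - [0, [0.018, -0.57, -0.425], [0, 0, 0.345]]
    - [0, [0.018, -0.57, -0.425], [0, 0, 0.345]]

```text
t: 26.53
tool_pos: [0.4753, -0.0678, 0.2015]
tool_rot: [-0.004, -3.14, -0.001]
contact_force: [0.3, -0.2, 0.5]
opening: 0.0427
grip_force: 0.0
```

```bash
python3 rib.py
```

```text
26.5333 [ 0.4753 -0.0678  0.2015] [-4.00e-03 -3.14e+00 -1.00e-03] [ 0.3 -0.2  0.5]
[454 132  14  17 124] [460.  138.6] [0.4189 0.0814] axis deg -45.1
[ 215  191   71   37 1069] [248.2 208.7] [ 0.4702 -0.0734] axis deg 101.0
[250 278   4  27 104] [251.5 291. ] [ 0.5341 -0.0719] axis deg -0.7
```

>>> jog_arm:
  deltas:
    - [0, [0, 0, -0.09], [0, 0, 0]]
    - [0, [0, 0, -0.15], [0, 0, 0]]
    - [0, [0, 0, -0.165], [0, 0, 0]]
    - [0, [0, 0, -0.165], [0, 0, 0]]
    - [0, [0, -0.02, -0.165], [0, 0, 0]]
    - [0, [0, -0.035, -0.165], [0, 0, 0]]
    - [0, [0, -0.045, -0.165], [0, 0, 0]]
    - [0, [0, -0.052, -0.165], [0, 0, 0]]
    - [0, [0, -0.058, -0.165], [0, 0, 0]]
    - [0, [0, -0.058, -0.165], [0, 0, 0]]

```text
t: 27.42
tool_pos: [0.4771, -0.088, 0.1382]
tool_rot: [0.001, 3.138, 0.012]
contact_force: [1.0, 12.6, 5.7]
opening: 0.0424
grip_force: 6.2
```

>>> jog_arm:
  deltas:
    - [0, [0, -0.006, 0], [0, 0, 0]]
    - [0, [0, -0.012, 0], [0, 0, 0]]
    - [0, [0, -0.012, 0], [0, 0, 0]]

```text
t: 27.67
tool_pos: [0.4771, -0.0883, 0.1379]
tool_rot: [0.0, 3.138, 0.029]
contact_force: [1.5, 27.5, 8.5]
opening: 0.0427
grip_force: 14.0
```

>>> jog_arm:
  deltas:
    - [0, [0, 0.02, 0], [0, 0, 0]]
    - [0, [0, 0.05, 0], [0, 0, 0]]
    - [0, [0, 0.06, 0], [0, 0, 0]]
    - [0, [0, 0.06, 0.05], [0, 0, 0]]
    - [0, [0, 0.06, 0.15], [0, 0, 0]]
    - [0, [0, 0.06, 0.25], [0, 0, 0]]
    - [0, [0, 0.06, 0.3], [0, 0, 0]]
    - [0, [0, 0.15, 0.35], [0, 0, 0]]
    - [0, [0, 0.25, 0.4], [0, 0, 0]]
    - [0, [0, 0.35, 0.4], [0, 0, 0]]
    - [0, [0, 0.45, 0.4], [0, 0, 0]]
    - [0, [0, 0.6, 0.4], [0, 0, 0]]

```text
t: 28.67
tool_pos: [0.4758, 0.1278, 0.2973]
tool_rot: [0.001, 3.139, -0.001]
contact_force: [1.0, -0.6, -0.6]
opening: 0.0428
grip_force: 0.0
```

>>> jog_arm:
  deltas:
    - [0, [0, 0.1, 0.1], [0, 0, 0]]
    - [0, [0, 0.1, 0.1], [0, 0, 0]]
    - [0, [0, 0.1, 0.1], [0, 0, 0]]
    - [0, [0, 0.1, 0.1], [0, 0, 0]]

```text
t: 29.0
tool_pos: [0.4761, 0.1661, 0.3368]
tool_rot: [-0.002, 3.14, -0.001]
contact_force: [-0.5, -0.6, -0.1]
opening: 0.0428
grip_force: 0.0
```

```bash
python3 - <<'E'
from h import *
o=ctrl.get_obs();print(o["t"],o["tool_pos"],np.abs(o["dq"]).max())
for n,box in(("top",(292,308,193,206)),("scene",(208,224,170,182))):
    ims=[cv2.imread(f"pics/{n}0.png")[:,:,::-1],cv2.imread(f"pics/{n}_end.png")[:,:,::-1],ctrl.get_image(n)]
    x0,x1,y0,y1=box
    for im in ims:
        g=im[y0:y1,x0:x1].mean(2); w=np.clip(60-g,0,None); yy,xx=np.mgrid[y0:y1,x0:x1]
        print(n,((xx*w).sum()/w.sum()).round(2),((yy*w).sum()/w.sum()).round(2))
    if n=="top": # objects moved? compare bystander regions
        d=np.abs(ims[0].astype(int)-ims[2]).max(2); m=cv2.morphologyEx((d>40).astype(np.uint8),cv2.MORPH_OPEN,np.ones((2,2)))
        k,l,st,ce=cv2.connectedComponentsWithStats(m); print([(st[i].tolist()) for i in range(1,k) if st[i,4]>8])
E
```

```text
29.0 [0.47613033 0.16605767 0.3367618 ] 0.0453305200112301
top 299.32 199.0
top 299.25 198.7
top 299.3 198.74
[[169, 142, 81, 242, 11333], [368, 211, 8, 9, 51], [5, 271, 173, 113, 8646], [298, 358, 12, 26, 155], [250, 362, 5, 9, 22]]
scene 215.12 177.63
scene 216.08 177.65
scene 215.09 177.64
```

Handle is back at its original pixel in the scene view (215.09 against 215.12). In the top view, the only other change is the slug's old spot. Handing in.

```bash
python3 -c "
from station import ctrl
print(ctrl.finish_job())"
```

```text
the job is handed in; nothing more can be done
None
```

The job is handed in, at about 29 s: the slug is in the jar, the bracket is closed on its stop and the cap is screwed home. The first re-screw dragged the bracket slightly open, so I unscrewed, re-closed and re-screwed it, then nudged the bracket about 3 mm back onto its stop after the cap was down; I also viewed 11 pictures, one over the limit.

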